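Pin the sliding block of the chair-leg jig

ROBOT

A 6-joint arm with a two-finger parallel gripper is mounted at the origin on the work surface. World frame = base frame: x ahead of the robot, y to its left, z up, the work surface at z = 0. Lengths are in m, angles in rad, forces in N, time in s.
With the tool pointing down it reaches from about 0.375 to 0.9 m from the base axis. Payload 3.1 kg.
Tool frame: the origin (TCP) lies between the finger pads; the fingertips stand manip.finger_overhang ahead of it and the grasp point (between the pads) lies 5 mm behind it (manip.finger_overhang is the distance from the TCP to the fingertips, in m); z points along the fingers, y is the line along which they close (so a half turn about z gives the same grasp; the last joint's range is limited). The gripper opens to 85 mm and grips with 20 to 120 N. Pads are 22 mm wide; open, the fingers measure 114 mm over their backs; the gripper's body (76 mm by 85 mm) begins 54 mm behind the grasp point. The pads swing forward as they close: fully open they stand 13 mm farther back than shut.
Start: joints at [-1.306, 0.527, 1.433, -0, 1.181, -0.178], TCP at [0.268, -0.564, 0.245] pointing down, gripper open.
Joint ranges: [-3.08, 3.08], [-0.75, 2.2], [0.22, 2.44], [-1.43, 4.57], [0, 2.65], [-2.85, 2.85]. Speed limits (rad/s): [2.79, 2.79, 3.14, 3.14, 3.14, 3.14].

INTERFACE

Orientations are given as a unit quaternion [x, y, z, w].
In Python, from station import manip gives the robot as it stands.
- The arm moves only by the tool drive_tool, never from a script. Its argument "plan" is a list of rows, each a list of 7 numbers: the shift along the tool's x, y, z in m, then the turn, a rotation vector about the tool's x, y, z in degrees, then the opening, from -1 (shut) to 1 (fully open). In form: [[x, y, z, wx, wy, wz, gripper], ...]. A call has 1 to 10 rows; each row shifts and turns the commanded pose from where the row before left it, along the tool's axes as they then stand; what a row does not reach is not made up. A row lasts 1/10 s, in which the tool goes at most 50 mm and 8.59 degrees, less where a joint would pass 70% of its speed; a pose out of reach is approached as far as the arm can. A call is refused whole if a number of a shift passes 0.05 or a number of a turn 8.59, either way. A call with a gripper value outside its range is refused whole. The fingers move at their own pace and stop on an object; "newtons" is the grip in N (left out, the last holds). Time passes only in rows, so rows that do not move let the fingers close. It gives the time, the measured TCP pose, the force, the opening and the grip force at its end, in the units of the state.
- manip.sense(): the state, without advancing time (a new reading comes with each control period).
- manip.snapshot(name): name is "scene" or "top" or "wrist"; returns a dict with "image" (400x640x3 uint8, red, green, blue), "z_map" (400x640 float32, m along the optical axis (not along the pixel's ray), 0 where there is no reading), "fov_y" (degrees; the focal length in pixels is half the picture's height over the tangent of half this angle, whatever the lens; pixels are square), "cx", "cy" (the principal point, pixels), "extrinsics" (4x4, takes a point from camera to world coordinates); the wrist camera has in their place "mount" (4x4, takes a point from camera to tool coordinates, whose origin is the TCP and whose axes are the flange's). Camera axes: x right, y up, looking along -z (the intrinsics and any distortion apply to the point x, -y, -z); pixel columns grow to the right and rows downward; lengths in m; the calibration is good to about 2 mm. A picture is of the moment at which its call begins: read the wrist's pose just before it.
- manip.sign_off(): hands the job in; it is judged then, once.
The state is a dict: "t": time; "q": joint angles; "qd": joint speeds; "tau": joint torques, N m; "tcp_pos": TCP position; "tool_rot": TCP orientation; "force": force on the tool from outside, world axes, zero at the start; "ft_torque": the same for the moment, N m; "finger_gap": opening from 0.0 (shut) to 1.0 (fully open); "gripper_force": force on a finger pad.
Only numpy, scipy, OpenCV 4.12 (cv2) and the standard library are available. Lean on these libraries where they do the work, as an engineer would, in place of code of your own. Each camera call takes 0.05 s, during which the arm holds its last target. There are 200 camera calls.

TASK

Slide the jig's block fully home against its stop so that its bush comes into line under the bush in the bridge, and only then take the long pin from the rack and thread it from above through the bridge's bush and on through the block's bush. Finish while still holding the pin in the gripper, upright and still, spanning both bushes: its tip showing clearly below the block and the underside of its wooden knob still clearly above the bridge, as a helper is about to slip a washer under the knob and a clip on the tip. Do not let go, and leave the short pin and the other things on the bench where they are.

Things in the scene. Friction and masses are not known exactly. Their poses are not given: they have to be found in the camera images.
- jig: Jig fixed to the bench on a plywood base 150 (x) x 300 (y -210 to +90) x 18 mm. Origin on the bench right under the axis of the bridge's bush, z up. Wooden post at x -65 to -35, y -25 to +50 carries a steel bridge plate (x and y within 35 and 25) at heights 118 to 136. The block slides along y on a bed (y -200 to -70, cheeks 84 high); home is towards +y, against a stop bar.
- upper_bush (a point): Centre of the top mouth of the bridge's bush, 136 mm above the bench, axes as the jig. Vertical through hole 16.5 mm in diameter and 18 mm long, its mouth chamfered 3 mm.
- lower_bush (a point): Centre of the top mouth of the block's bush, 88 mm above the bench, axes as the jig. Vertical through hole 16.5 mm in diameter and 20 mm long, its mouth chamfered 3 mm; the block's underside is 68 mm and the base's top 18 mm above the bench. With the block home it is exactly under the upper bush, 48 mm lower.
- block_handle (a point): Top centre of the round wooden post standing on the block, by which it is slid: 20 mm in diameter, 47 mm tall, its top 135 mm above the bench. It stands 110 mm to the jig's -y side of the block's bush.
- block (a joint): How far the block is out from home along the jig's -y axis, in m: 0 = home, hard against the stop; at most 0.06. It slides with about 3 N of friction and stays where it is left.
- rack: Dark wooden pin rack, fixed, 130 (x) x 60 (y) x 60 mm high. Origin at the centre of its underside. Two upright holes of 16.5 mm diameter, 45 mm deep (floor 15 mm above the bench), lie at x -35 and +35 mm; either may hold the long pin, the other has the short pin.
- pin: The long pin, loose, standing upright in the rack: steel shaft 14 mm in diameter and 112 mm long with a chamfered tip (to 10 mm diameter over the last 3 mm), under a round wooden knob 26 mm in diameter and 44 mm tall. About 0.15 kg (varies). Origin at the centre of the tip, z along the pin to the knob; the knob spans z 112 to 156 mm.
- pin_tip (a point): Centre of the long pin's tip (lower end).
- pin_collar (a point): Centre of the underside of the long pin's knob, 112 mm from the tip.
- short_pin: Short pin in the rack's other hole, to be left alone: the same knob (26 x 44 mm) and shaft diameter, but the shaft only 60 mm long. Origin at the centre of its tip, z up.
- hammer: Hammer, 260 mm long, lying on the bench along its x axis, handle to -x; leave alone. Origin at its underside.
- glue: Jar, 60 mm in diameter, 100 mm high, standing on the bench; leave alone. Origin at the centre of its underside.
- tin: Plain metal tin, 72 mm in diameter, 60 mm high, standing on the bench; leave alone. Origin at the centre of its underside.
Not all that is in view belongs to the job. Leave any red look-alike of the rack alone.

How it is judged:
By the outcome, as a careful person would: the job done as asked, in the order asked, and still so for the second after the job is handed in, while the arm keeps its last pose, push and grip.
It also fails if it takes over 66 s, if anything falls off the work surface, if the arm or the gripper's body presses on something with over 40 N, if the wrist force passes 120 N, or if a joint passes its speed limit or range.

## Working session

There is one attempt and no reset: what is moved stays moved. The work goes in short steps, Python scripts to look and compute and a tool call to move; the robot and the scene stay as the last step left them, time stands still between calls to the robot, and variables do not carry over. Pictures are saved under pics/ and viewed, at most 10 in all, crops included, and the job is handed in when it is done.

Besides the shell and the picture viewer there is one more tool, called after "Call:" as name([rows], argument=value, ...), one row to a line, values as JSON. drive_tool: Moves the arm, as the interface text tells. Its arguments: {"type":"object","properties":{"plan":{"type":"array"},"newtons":{"type":"number"}},"required":["plan"]}

```bash
ls; mkdir -p pics; cat > h.py <<'E'
import numpy as np, cv2
from station import manip
def snap(n,f):
    s=manip.snapshot(n); cv2.imwrite(f'pics/{f}.png',s['image'][:,:,::-1]); np.savez(f'pics/{f}.npz',**s); return s
def world(s,tool=None):
    z=s['z_map']; f=200/np.tan(np.radians(s['fov_y'])/2)
    v,u=np.mgrid[:400,:640]
    P=np.stack([(u-s['cx'])/f*z,-(v-s['cy'])/f*z,-z,np.ones_like(z)],-1)
    T=s['extrinsics'] if 'extrinsics' in s else tool@s['mount']
    return (P@np.asarray(T).T)[...,:3]
E
python3 - <<'E'
from h import *
for n in ('scene','top'):
    s=snap(n,n); print({k:v for k,v in s.items() if k not in('image','z_map')})
print(manip.sense(), manip.finger_overhang)
E
```

```text
pics
{'fov_y': 57.551454968910875, 'cx': 314.226407905476, 'cy': 194.5385211250076, 'extrinsics': array([[-0.11091893, -0.55466683,  0.82464641,  1.23447911],
       [ 0.99374624, -0.05116205,  0.09925149,  0.12896593],
       [-0.01286091,  0.83049814,  0.55687292,  0.58726488],
       [ 0.        ,  0.        ,  0.        ,  1.        ]])}
{'fov_y': 56.0380999594216, 'cx': 319.3813439529029, 'cy': 194.89842552448036, 'extrinsics': array([[ 0.01419826,  0.99254582, -0.12104217,  0.43872503],
       [-0.99986579,  0.01508301,  0.00639628,  0.04980503],
       [ 0.00817428,  0.12093511,  0.99262676,  0.99177927],
       [ 0.        ,  0.        ,  0.        ,  1.        ]])}
{'t': 0.1, 'q': array([-1.30549058e+00,  5.28370161e-01,  1.43376563e+00,  1.54855474e-06,
        1.18141120e+00, -1.78532956e-01]), 'qd': array([ 0.0007206 , -0.00241225, -0.00247399, -0.00142367,  0.00010327,
        0.00030284]), 'tau': array([ 2.87914690e-04, -4.43301594e+01, -1.78586769e+01, -1.38316791e-04,
        3.80081590e-03, -2.27454092e-05]), 'tcp_pos': array([ 0.26822562, -0.56383753,  0.24443604]), 'tool_rot': array([ 9.75476392e-01,  2.20101916e-01, -4.16673440e-05, -9.76284210e-04]), 'force': array([-0.0579555 , -0.17222306, -0.78329055]), 'ft_torque': array([0.07912952, 0.03285319, 0.0056878 ]), 'gripper_force': 0.0, 'finger_gap': 0.9962037222541857} 0.014
```

View pics/scene.png

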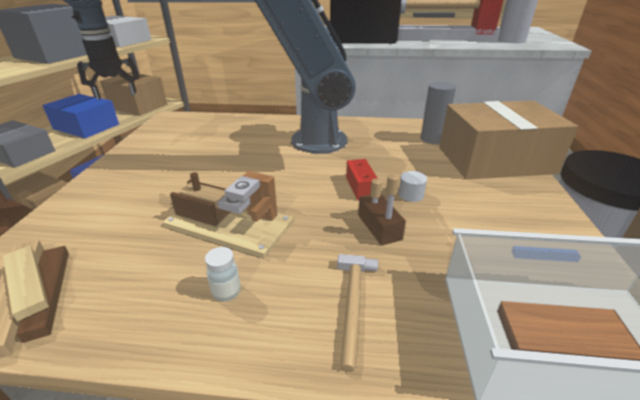

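View pics/top.png

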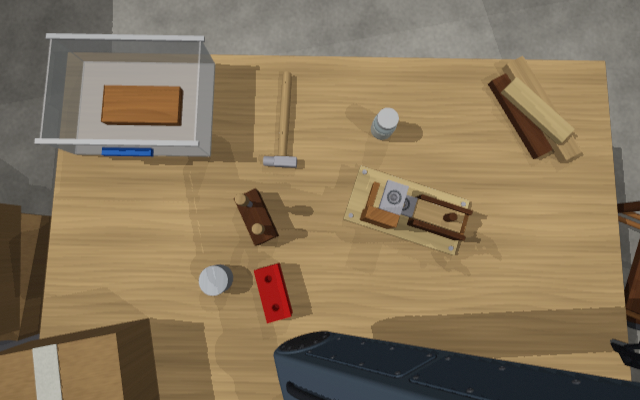

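The scene view shows the jig near (235,210), with its handle post around (195,182). The rack is near (380,215), and the taller pin is the one nearer the camera, at (389,195). In the top view the bridge bush is at about (394,198), the handle at (450,217), and the rack knobs at (240,199) and (257,229). Next I'll measure these from the depth maps.

```bash
python3 - <<'E'
from h import *
s=dict(np.load('pics/top.npz')); W=world(s)
def cl(name,c,r,z0,z1):
    u,v=c; p=W[v-r:v+r+1,u-r:u+r+1].reshape(-1,3); m=(p[:,2]>z0)&(p[:,2]<z1); p=p[m]
    print(name,len(p),'mean',p.mean(0).round(4),'med',np.median(p,0).round(4),'mid',((p.min(0)+p.max(0))/2).round(4),'ext',np.ptp(p,axis=0).round(4))
    return p
for n,c in (('table',(330,260)),('base',(440,243))): print(n,W[c[1],c[0]].round(4))
cl('k1',(240,199),11,.08,.25); cl('k2',(257,229),11,.08,.25)
cl('handle',(450,217),8,.12,.15)
p=cl('bridge',(394,198),22,.125,.145)
print(cv2.minAreaRect((p[:,:2]*1000).astype('f4')))
p=cl('racktop',(256,216),32,.05,.07); print(cv2.minAreaRect((p[:,:2]*1000).astype('f4')))
p=cl('base',(408,210),66,.012,.024); print(cv2.minAreaRect((p[:,:2]*1000).astype('f4')))
im=s['image']
a=cv2.resize(im[150:260,340:480],None,fx=5,fy=5,interpolation=3)[:,:,::-1]
cv2.imwrite('pics/c1.png',a)
E
```

```text
table [0.3896 0.0135 0.005 ]
base [ 0.4373 -0.2691  0.0179]
k1 154 mean [0.5274 0.2159 0.1614] med [0.527  0.2152 0.1704] mid [0.5284 0.2178 0.1272] ext [0.0246 0.0236 0.0942]
k2 118 mean [0.4656 0.1857 0.1151] med [0.4658 0.1851 0.1189] mid [0.4659 0.1871 0.102 ] ext [0.0232 0.0237 0.0434]
handle 75 mean [ 0.499  -0.2596  0.1337] med [ 0.4992 -0.2593  0.1351] mid [ 0.4993 -0.2615  0.1295] ext [0.0187 0.0196 0.0183]
bridge 940 mean [ 0.5286 -0.1184  0.1368] med [ 0.5256 -0.1182  0.137 ] mid [ 0.535  -0.1181  0.1342] ext [0.0953 0.0844 0.0173]
((529.86083984375, -114.53939056396484), (66.26181030273438, 100.4075927734375), 72.51006317138672)
racktop 1025 mean [0.4948 0.1991 0.0603] med [0.495  0.2007 0.0604] mid [0.4979 0.2028 0.0598] ext [0.1388 0.1075 0.0194]
((497.64898681640625, 203.382080078125), (130.181396484375, 60.29692840576172), 26.040830612182617)
base 3102 mean [ 0.5265 -0.1641  0.019 ] med [ 0.5406 -0.1668  0.019 ] mid [ 0.5242 -0.1843  0.0182] ext [0.2291 0.3267 0.0115]
((524.3265380859375, -184.17835998535156), (300.48077392578125, 150.67164611816406), 72.62102508544922)
```

View pics/c1.png

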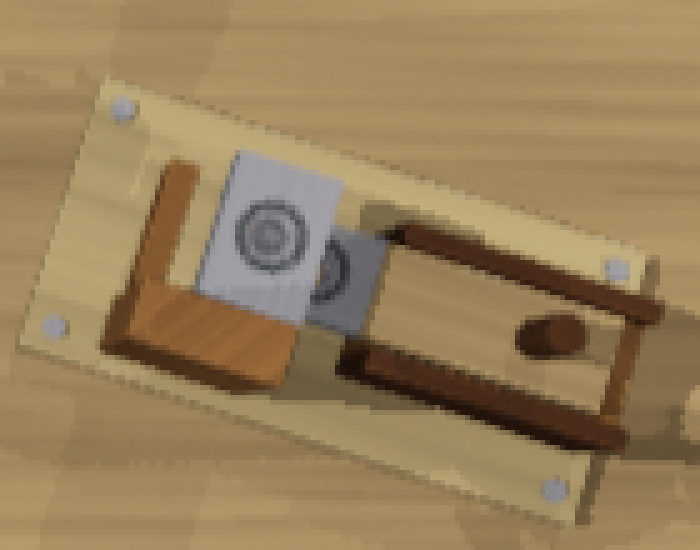

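The top view shows the bridge bush at about (394,197), with the block's bush partly visible beyond it at (405,204), so the block is roughly 30 mm out. The long pin is the one at (240,199): its knob top reads 0.170. I'll refine these and start towards the handle.

```bash
cat >> h.py <<'E'
def ray(s,u,v,z,T=None):
    f=200/np.tan(np.radians(s['fov_y'])/2); T=np.asarray(s['extrinsics'] if T is None else T)
    d=T[:3,:3]@np.array([(u-s['cx'])/f,-(v-s['cy'])/f,-1]); o=T[:3,3]; return o+d*(z-o[2])/d[2]
E
python3 - <<'E'
from h import *
s=dict(np.load('pics/top.npz')); W=world(s)
g=cv2.cvtColor(s['image'],cv2.COLOR_RGB2GRAY)
def top(c,r,z0,z1):
    m=np.zeros((400,640),np.uint8); u,v=c; m[v-r:v+r+1,u-r:u+r+1]=1; m&=((W[...,2]>z0)&(W[...,2]<z1)).astype(np.uint8)
    cs,_=cv2.findContours(m,0,1); c=max(cs,key=cv2.contourArea); (x,y),R=cv2.minEnclosingCircle(c); M=cv2.moments(m,True); return (M['m10']/M['m00'],M['m01']/M['m00']),(x,y),R
for n,c,r,a,b,z in(('k1',(240,199),11,.165,.18,.171),('k2',(257,229),11,.11,.13,.119),('handle',(450,217),8,.131,.14,.135)):
    a=top(c,r,a,b); print(n,a,ray(s,*a[0],z).round(4))
# bush ring: dark pixels in bridge
sub=g[180:216,378:412]; print(np.median(sub))
m=np.zeros_like(g); m[182:212,381:409]=((g[182:212,381:409]<125)).astype(np.uint8)
k,l,st,ce=cv2.connectedComponentsWithStats(m)
for i in range(1,k):
    if st[i,4]>20:
        cx,cy=st[i,0]+(st[i,2]-1)/2,st[i,1]+(st[i,3]-1)/2; print(st[i],ce[i],ray(s,*ce[i],.136).round(4),ray(s,cx,cy,.136).round(4))
o=np.array([.5243,-.1842])+.06*np.array([np.cos(np.radians(72.6)),np.sin(np.radians(72.6))]);print('base origin',o)
p=W[160:230,355:420].reshape(-1,3); print('max z',p[:,2].max())
m=(p[:,2]>.1335)&(p[:,2]<.139); 
E
```

```text
k1 ((240.1909090909091, 198.3272727272727), (240.19564819335938, 198.32608032226562), 5.843439102172852) [0.5286 0.2181 0.171 ]
k2 ((257.0, 228.08080808080808), (257.0, 228.1666717529297), 5.540353298187256) [0.4657 0.1873 0.119 ]
handle ((452.55, 216.0), (452.5, 216.0), 4.500100135803223) [ 0.4992 -0.261   0.135 ]
148.0
[387 190  15  15 142] [393.48591549 196.76760563] [ 0.5413 -0.1259  0.136 ] [ 0.5408 -0.1271  0.136 ]
[402 196   7  16  82] [405.73170732 204.75609756] [ 0.5233 -0.1538  0.136 ] [ 0.5262 -0.1522  0.136 ]
base origin [ 0.54224245 -0.12694558]
max z 0.9917792733427588
```

Call:
drive_tool([
  [0.034,-0.0174,0,0,0,0,1],
  [0.034,-0.0174,0,0,0,0,1],
  [0.034,-0.0174,0,0,0,0,1],
  [0.034,-0.0174,0,0,0,0,1],
  [0.034,-0.0174,0,0,0,0,1],
  [0.034,-0.0174,0,0,0,0,1],
  [0.034,-0.0174,0,0,0,0,1],
  [0.034,-0.0174,0,0,0,0,1],
  [0.034,-0.0174,0,0,0,0,1],
  [0.034,-0.0174,0,0,0,0,1],
])

```text
t: 1.1
tcp_pos: [0.5013, -0.2597, 0.2449]
tool_rot: [0.975, 0.22, -0.0, -0.0]
force: [0.4, -0.8, -0.5]
finger_gap: 0.999
gripper_force: 0.0
```

Call:
drive_tool([
  [0,0,0,0,0,-8,0.2],
  [0,0,0,0,0,-8,0.2],
  [0,0,0,0,0,-8,0.2],
  [0,0,0,0,0,-8,0.2],
  [0,0,0,0,0,-8,0.2],
  [0,0,0,0,0,-7.2,0.2],
  [0,0,0,0,0,0,0.2],
])

```text
t: 1.8
tcp_pos: [0.5005, -0.261, 0.2449]
tool_rot: [0.806, 0.592, -0.0, -0.0]
force: [0.9, 0.8, 0.3]
finger_gap: 0.6
gripper_force: 0.0
```

```bash
cat >> h.py <<'E'
from scipy.spatial.transform import Rotation
def tool():
    a=manip.sense(); T=np.eye(4); T[:3,:3]=Rotation.from_quat(a['tool_rot']).as_matrix(); T[:3,3]=a['tcp_pos']; return T
E
python3 - <<'E'
from h import *
T=tool(); s=snap('wrist','w1'); np.save('pics/w1T.npy',T); W=world(s,T)
print(s['mount'],s['fov_y'],s['cx'],s['cy'])
d=np.hypot(W[...,0]-.4992,W[...,1]+.261)
m=(d<.02)&(abs(W[...,2]-.135)<.006); p=W[m]; print('handle',m.sum(),p.mean(0),(p.min(0)+p.max(0))/2,np.ptp(p,axis=0))
d=np.hypot(W[...,0]-.5413,W[...,1]+.127)
m=(d<.05)&(abs(W[...,2]-.136)<.004); p=W[m]; print('bridge',m.sum(),p.mean(0) if m.any() else 0, cv2.minAreaRect((p[:,:2]*1000).astype('f4')) if m.any() else 0)
E
```

```text
[[ 1.43237328e-05  9.61139006e-01  2.76064866e-01  6.96976504e-02]
 [ 9.99999955e-01  6.92042827e-05 -2.92824903e-04  1.33363433e-03]
 [-3.00550307e-04  2.76064858e-01 -9.61138962e-01 -1.28755772e-01]
 [ 0.00000000e+00  0.00000000e+00  0.00000000e+00  1.00000000e+00]] 61.480169311368975 322.4036359815172 196.56600061683855
handle 540 [ 0.49874065 -0.261011    0.13452747] [ 0.49847041 -0.26164247  0.13286909] [0.01907905 0.0190657  0.00763751]
bridge 3529 [ 0.53020518 -0.14174208  0.13609373] ((529.24169921875, -141.24742126464844), (15.660341262817383, 83.38166046142578), 72.5600814819336)
```

View pics/w1.png

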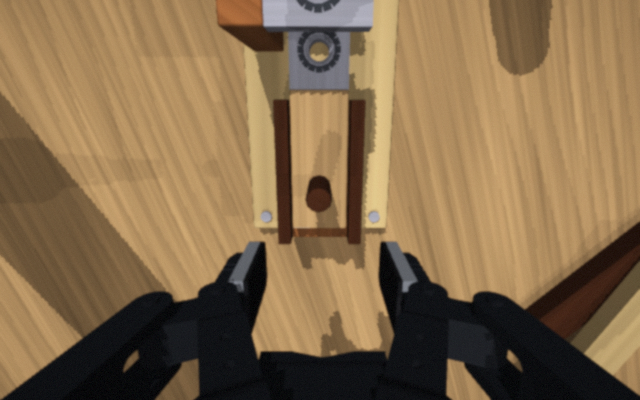

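The wrist view shows the handle centred at (319,190), with the jig square to the tool. Its position agrees with the top view. I'll descend and grip it.

Call:
drive_tool([
  [-0.001,-0.002,0.03,0,0,0,0.2],
  [0,0,0.03,0,0,0,0.2],
  [0,0,0.03,0,0,0,0.2],
  [0,0,0.02,0,0,0,0.2],
  [0,0,0.02,0,0,0,0.2],
  [0,0,0,0,0,0,0.2],
  [0,0,0,0,0,0,-1],
  [0,0,0,0,0,0,-1],
  [0,0,0,0,0,0,-1],
  [0,0,0,0,0,0,-1],
], newtons=30)

```text
t: 2.85
tcp_pos: [0.4971, -0.2612, 0.1164]
tool_rot: [0.806, 0.592, -0.001, -0.001]
force: [-5.6, 1.6, 4.4]
finger_gap: 0.224
gripper_force: 29.7
```

Call:
drive_tool([
  [0,0,0,0,0,0,-1],
  [0,0,0,0,0,0,-1],
  [0,0,0,0,0,0,-1],
])

```text
t: 3.15
tcp_pos: [0.4971, -0.2612, 0.1164]
tool_rot: [0.806, 0.592, -0.001, -0.001]
force: [-5.1, 0.9, 3.6]
finger_gap: 0.224
gripper_force: 29.7
```

Call:
drive_tool([
  [0.003,0.0015,0,0,0,0,-1],
  [0.004,0,0,0,0,0,-1],
  [0.004,0,0,0,0,0,-1],
  [0.004,0,0,0,0,0,-1],
  [0.004,0,0,0,0,0,-1],
  [0.004,0,0,0,0,0,-1],
  [0.002,0,0,0,0,0,-1],
  [0.001,0,0,0,0,0,-1],
  [0,0,0,0,0,0,-1],
])

```text
t: 4.05
tcp_pos: [0.5049, -0.2363, 0.1164]
tool_rot: [0.806, 0.593, -0.002, -0.002]
force: [-7.5, 0.7, 6.9]
finger_gap: 0.223
gripper_force: 30.1
```

Call:
drive_tool([
  [0.001,0,0,0,0,0,-1],
  [0.001,0,0,0,0,0,-1],
  [0.001,0,0,0,0,0,-1],
  [0.001,0,0,0,0,0,-1],
  [0,0,0,0,0,0,-1],
  [0,0,0,0,0,0,-1],
])

```text
t: 4.65
tcp_pos: [0.5061, -0.2327, 0.1164]
tool_rot: [0.806, 0.593, -0.002, -0.002]
force: [-9.5, 0.6, 6.1]
finger_gap: 0.222
gripper_force: 30.1
```

Call:
drive_tool([
  [0.0005,0.001,0,0,0,0,-1],
  [0.0005,0.001,0,0,0,0,-1],
  [0.001,0,0,0,0,0,-1],
  [0,0,0,0,0,0,-1],
  [0,0,0,0,0,0,-1],
])

```text
t: 5.15
tcp_pos: [0.5068, -0.2307, 0.1164]
tool_rot: [0.805, 0.593, -0.003, -0.004]
force: [-13.1, 1.7, 9.4]
finger_gap: 0.222
gripper_force: 31.0
```

Call:
drive_tool([
  [0.001,0,0,0,0,0,-1],
  [0.001,0,0,0,0,0,-1],
  [0.001,0,0,0,0,0,-1],
  [0,0,0,0,0,0,-1],
  [0,0,0,0,0,0,-1],
])

```text
t: 5.65
tcp_pos: [0.5068, -0.2306, 0.1164]
tool_rot: [0.805, 0.593, -0.005, -0.003]
force: [-17.3, -7.9, 8.7]
finger_gap: 0.224
gripper_force: 31.0
```

The block has stopped at its stop: about 13 N of push and no further travel. I'll relieve the side load, open the gripper and rise.

Call:
drive_tool([
  [0,-0.002,0,0,0,0,-1],
  [0,-0.002,0,0,0,0,-1],
  [0,0,0,0,0,0,-1],
])

```text
t: 5.95
tcp_pos: [0.5067, -0.2306, 0.1165]
tool_rot: [0.805, 0.593, -0.002, 0.001]
force: [-9.2, -8.1, 2.4]
finger_gap: 0.225
gripper_force: 29.7
```

Call:
drive_tool([
  [0,0,0,0,0,0,0.2],
  [0,0,0,0,0,0,0.2],
  [0,0,0,0,0,0,0.2],
  [0,0,0,0,0,0,0.2],
  [0,0,0,0,0,0,0.2],
  [0,0,-0.03,0,0,0,0.2],
  [0,0,-0.03,0,0,0,0.2],
  [0,0,-0.04,0,0,0,0.2],
  [0,0,-0.04,0,0,0,0.2],
  [0,0,0,0,0,0,0.2],
])

```text
t: 6.95
tcp_pos: [0.5117, -0.2299, 0.2612]
tool_rot: [0.806, 0.592, 0.002, 0.006]
force: [0.6, -0.6, 0.4]
finger_gap: 0.6
gripper_force: 0.0
```

```bash
python3 - <<'E'
from h import *
T=tool(); s=snap('wrist','w2'); np.save('pics/w2T.npy',T); W=world(s,T); print(T[:3,3])
d=np.hypot(W[...,0]-.507,W[...,1]+.231)
m=(d<.02)&(abs(W[...,2]-.135)<.004); p=W[m]; print('handle',m.sum(),p.mean(0),(p.min(0)+p.max(0))/2,np.ptp(p,axis=0))
d=np.hypot(W[...,0]-.5413,W[...,1]+.127)
m=(d<.06)&(abs(W[...,2]-.136)<.004); p=W[m]; print('bridge',m.sum(),p.mean(0), cv2.minAreaRect((p[:,:2]*1000).astype('f4')))
E
```

```text
[ 0.51170584 -0.22992837  0.26117578]
handle 465 [ 0.5082948  -0.23060919  0.13469594] [ 0.50792957 -0.23112918  0.13417863] [0.01952548 0.01914979 0.00585864]
bridge 10169 [ 0.52952169 -0.12220781  0.13613278] ((529.595458984375, -122.04981231689453), (52.048118591308594, 94.50370788574219), 72.53761291503906)
```

View pics/w2.png

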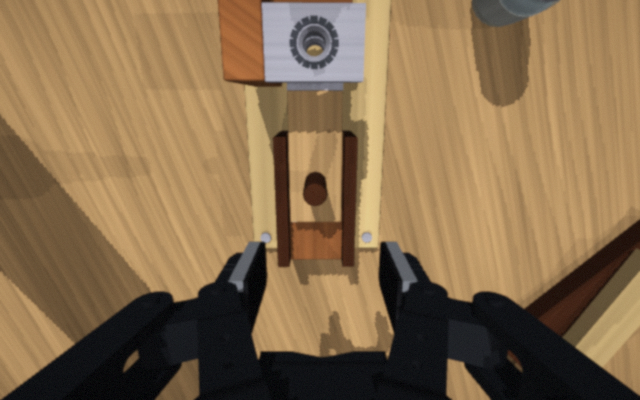

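The block is home: the block's bush now lies under the bridge bush at (314,42), with the handle at (315,188). Next is the long pin.

```bash
python3 - <<'E'
from h import *
s=dict(np.load('pics/w2.npz')); T=np.load('pics/w2T.npy')@s['mount']
g=cv2.cvtColor(s['image'],cv2.COLOR_RGB2GRAY)
m=np.zeros_like(g); m[10:74,280:350]=(g[10:74,280:350]<110)
k,l,st,ce=cv2.connectedComponentsWithStats(cv2.morphologyEx(m,cv2.MORPH_CLOSE,np.ones((5,5))))
for i in range(1,k):
    if st[i,4]>200:
        c=max(cv2.findContours((l==i).astype(np.uint8),0,1)[0],key=cv2.contourArea); e=cv2.fitEllipse(cv2.convexHull(c)); print(st[i],e,ray(s,*e[0],.136,T).round(4))
E
```

```text
[ 290   16   48   53 1616] ((313.63873291015625, 41.90093231201172), (47.57967758178711, 52.760982513427734), 175.80654907226562) [ 0.5409 -0.126   0.136 ]
```

Call:
drive_tool([
  [0.0432,-0.0118,0,0,0,0,0.2],
  [0.0432,-0.0118,0,0,0,0,0.2],
  [0.0432,-0.0118,0,0,0,0,0.2],
  [0.0432,-0.0118,0,0,0,0,0.2],
  [0.0432,-0.0118,0,0,0,0,0.2],
  [0.0432,-0.0118,0,0,0,0,0.2],
  [0.0432,-0.0118,0,0,0,0,0.2],
  [0.0432,-0.0118,0,0,0,0,0.2],
  [0.0432,-0.0118,0,0,0,0,0.2],
  [0.0432,-0.0118,0,0,0,0,0.2],
])

```text
t: 8.0
tcp_pos: [0.5236, 0.2212, 0.2535]
tool_rot: [0.806, 0.592, -0.002, -0.001]
force: [1.2, -0.6, 0.5]
finger_gap: 0.602
gripper_force: 0.0
```

Call:
drive_tool([
  [0,0,0,0,0,8,0.2],
  [0,0,0,0,0,8,0.2],
  [0,0,0,0,0,8,0.2],
  [0,0,0,0,0,8,0.2],
  [0,0,0,0,0,8,0.2],
  [0,0,0,0,0,6.6,0.2],
  [0,0,0,0,0,0,0.2],
  [0,0,0,0,0,0,0.2],
])

```text
t: 8.8
tcp_pos: [0.5242, 0.2194, 0.2541]
tool_rot: [0.974, 0.226, -0.001, -0.0]
force: [-0.1, 0.0, -0.7]
finger_gap: 0.6
gripper_force: 0.0
```

```bash
python3 - <<'E'
from h import *
T=tool(); s=snap('wrist','w3'); np.save('pics/w3T.npy',T); W=world(s,T); a=manip.sense(); print(T.round(4),a['q'])
d=np.hypot(W[...,0]-.5285,W[...,1]-.2178)
m=(d<.022)&(abs(W[...,2]-.171)<.006); p=W[m]; print('knob',m.sum(),p.mean(0),(p.min(0)+p.max(0))/2,np.ptp(p,axis=0))
g=T[:3,:3].T@(np.r_[(p.min(0)+p.max(0))[:2]/2,T[2,3]]-T[:3,3]); print('tool delta',g)
E
```

```text
[[ 8.975e-01  4.411e-01 -2.400e-03  5.242e-01]
 [ 4.411e-01 -8.975e-01 -4.000e-04  2.194e-01]
 [-2.300e-03 -7.000e-04 -1.000e+00  2.541e-01]
 [ 0.000e+00  0.000e+00  0.000e+00  1.000e+00]] [1.99657582e-01 4.41206617e-01 1.56555118e+00 3.89192945e-05
 1.13675228e+00 1.31411761e+00]
knob 1126 [0.52929545 0.21949561 0.17068317] [0.52854607 0.21893259 0.16914012] [0.02529796 0.02572037 0.00819751]
tool delta [ 3.73921498e-03  2.32508315e-03 -1.03595392e-05]
```

Call:
drive_tool([
  [0.0038,0.0026,0.02,0,0,0,0.2],
  [0,0,0.03,0,0,0,0.2],
  [0,0,0.03,0,0,0,0.2],
  [0,0,0.016,0,0,0,0.2],
  [0,0,0.01,0,0,0,0.2],
  [0,0,0,0,0,0,0.2],
  [0,0,0,0,0,0,-1],
  [0,0,0,0,0,0,-1],
  [0,0,0,0,0,0,-1],
  [0,0,0,0,0,0,-1],
], newtons=50)

```text
t: 9.85
tcp_pos: [0.5301, 0.2191, 0.1505]
tool_rot: [0.974, 0.225, 0.001, -0.0]
force: [0.6, 1.3, 3.8]
finger_gap: 0.291
gripper_force: 49.1
```

Call:
drive_tool([
  [0,0,0,0,0,0,-1],
  [0,0,0,0,0,0,-1],
  [0,0,0,0,0,0,-1],
  [0,0,0,0,0,0,-1],
])

```text
t: 10.25
tcp_pos: [0.5302, 0.2192, 0.1505]
tool_rot: [0.974, 0.225, 0.001, -0.0]
force: [0.3, 0.6, 5.8]
finger_gap: 0.289
gripper_force: 49.3
```

Call:
drive_tool([
  [0,0,-0.005,0,0,0,-1],
  [0,0,-0.01,0,0,0,-1],
  [0,0,-0.015,0,0,0,-1],
  [0,0,-0.02,0,0,0,-1],
  [0,0,-0.025,0,0,0,-1],
  [0,0,-0.03,0,0,0,-1],
  [0,0,-0.03,0,0,0,-1],
  [0,0,-0.03,0,0,0,-1],
  [0,0,-0.01,0,0,0,-1],
  [0,0,0,0,0,0,-1],
])

```text
t: 11.25
tcp_pos: [0.5299, 0.2187, 0.3259]
tool_rot: [0.974, 0.225, 0.002, 0.0]
force: [-0.2, 0.4, -2.7]
finger_gap: 0.292
gripper_force: 49.2
```

```bash
cat > pin.py <<'E'
from h import *
import sys
# fit shaft axis from scene camera + wrist depth
T=tool(); s=snap('scene',sys.argv[1]); W=world(s); tcp=T[:3,3]
d=np.hypot(W[...,0]-tcp[0],W[...,1]-tcp[1])
for n,z0,z1 in (('hi',-.045,-.03),('mid',-.085,-.065),('lo',-.13,-.115)):
    m=(d<.03)&(W[...,2]>tcp[2]+z0)&(W[...,2]<tcp[2]+z1); p=W[m]
    print(n,m.sum(),(p.mean(0)-tcp).round(4),np.ptp(p,axis=0).round(4))
m=(d<.03); print('lowest',np.sort(W[m][:,2])[:6], 'tcp',tcp, 'z axis',T[:3,2])
E
python3 pin.py s2
```

```text
hi 51 [ 0.0011 -0.0001 -0.0376] [0.0098 0.0136 0.0148]
mid 58 [ 0.0013  0.     -0.0756] [0.0105 0.0137 0.0199]
lo 39 [ 9.000e-04  1.000e-04 -1.227e-01] [0.0095 0.0129 0.0144]
lowest [-0.00371186 -0.0035669  -0.00317221 -0.0029376  -0.0028252  -0.00220748] tcp [0.52994035 0.21868606 0.32589665] z axis [ 3.37637125e-03  2.83947427e-04 -9.99994260e-01]
```

The pin is held upright: its offset from the TCP is the same from top to bottom within 0.5 mm. Now I'll carry it over the bush.

Call:
drive_tool([
  [-0.006,0.0135,0,0,0,0,-1],
  [-0.014,0.0315,0,0,0,0,-1],
  [-0.014,0.0315,0,0,0,0,-1],
  [-0.018,0.0405,0,0,0,0,-1],
  [-0.018,0.0405,0,0,0,0,-1],
  [-0.018,0.0405,0,0,0,0,-1],
  [-0.018,0.0405,0,0,0,0,-1],
  [-0.014,0.0315,0,0,0,0,-1],
  [-0.014,0.0315,0,0,0,0,-1],
  [-0.006,0.0135,0,0,0,0,-1],
])

```text
t: 12.3
tcp_pos: [0.5406, -0.1294, 0.3222]
tool_rot: [0.975, 0.223, -0.002, -0.0]
force: [0.0, 0.6, -2.3]
finger_gap: 0.292
gripper_force: 49.4
```

Call:
drive_tool([
  [0,0,0.015,0,0,0,-1],
  [0,0,0.01,0,0,0,-1],
  [0,0,0,0,0,0,-1],
  [0,0,0,0,0,0,-1],
])

```text
t: 12.7
tcp_pos: [0.5414, -0.125, 0.2986]
tool_rot: [0.974, 0.226, -0.001, -0.001]
force: [0.6, 0.5, -0.9]
finger_gap: 0.293
gripper_force: 49.5
```

```bash
python3 pin.py s3; python3 - <<'E'
from h import *
T=tool(); s=snap('wrist','w4'); np.save('pics/w4T.npy',T); t=snap('top','t4'); print(T[:3,3],T[:3,2])
im=cv2.imread('pics/s3.png')
f=200/np.tan(np.radians(57.551454968910875)/2)
b=cv2.resize(im[60:240,150:330],(400,400),interpolation=3)
a=cv2.resize(cv2.imread('pics/w4.png')[:,120:520],(400,400)); cv2.imwrite('pics/c4.png',np.hstack([a,b]))
E
```

```text
hi 44 [ 0.0007  0.0022 -0.0379] [0.0092 0.0123 0.0145]
mid 51 [ 0.0005  0.0024 -0.0746] [0.0107 0.0132 0.0192]
lo 37 [ 1.000e-04  2.800e-03 -1.227e-01] [0.0103 0.0131 0.0141]
lowest [0.01385984 0.01386381 0.01392081 0.0139656  0.01400077 0.0143327 ] tcp [ 0.54140608 -0.12497932  0.29862812] z axis [-1.77395257e-03  9.00619319e-04 -9.99998021e-01]
[ 0.54186209 -0.12514547  0.29927956] [-2.94537731e-04  1.63934978e-04 -9.99999943e-01]
```

View pics/c4.png

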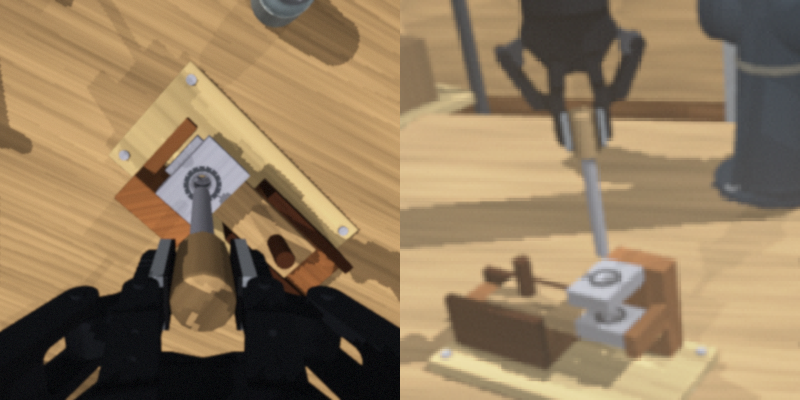

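The wrist view shows the tip just over the bush (at about (322,183) in the full frame), and the scene view confirms it is above the bridge. Next I'll measure the pin axis and bush in the same frames.

```bash
cat > rel.py <<'E'
from h import *
import sys
T=np.load('pics/w4T.npy'); tcp=T[:3,3]
def rot(p): return (p-tcp)@T[:3,:3]
for n,f in (('wrist','w4'),('scene','s3')):
    s=dict(np.load(f'pics/{f}.npz')); M=T@s['mount'] if n=='wrist' else s['extrinsics']
    W=world(s,T); cam=M[:3,3]
    d=np.hypot(W[...,0]-tcp[0],W[...,1]-tcp[1])
    for z0,z1 in((.172,.19),(.19,.22),(.22,.255)):
        m=(d<.03)&(W[...,2]>z0)&(W[...,2]<z1); p=W[m]
        # least-squares circle of known radius 7 mm: residual in xy
        from scipy.optimize import least_squares
        fit=least_squares(lambda c:np.hypot(p[:,0]-c[0],p[:,1]-c[1])-.007,tcp[:2]+(tcp[:2]-cam[:2])*.02,loss='soft_l1',f_scale=.001)
        print(n,z0,m.sum(),'axis',fit.x.round(4),'rms',np.sqrt(np.mean(fit.fun**2)).round(4))
    # bridge plate: points at z 0.136 -> rectangle; bush ring
    m=(np.hypot(W[...,0]-.541,W[...,1]+.1265)<.06)&(abs(W[...,2]-.136)<.004)
    g=cv2.cvtColor(s['image'],cv2.COLOR_RGB2GRAY); hsv=cv2.cvtColor(s['image'],cv2.COLOR_RGB2HSV)
    steel=m&(hsv[...,1]<70)
    c=cv2.findContours(steel.astype(np.uint8),0,1)[0]; c=max(c,key=cv2.contourArea)[:,0]
    P=np.array([ray(s,u,v,.136,M)[:2]*1000 for u,v in c],'f4'); print(n,'steel rect',cv2.minAreaRect(P))
E
python3 rel.py
```

```text
wrist 0.172 103 axis [ 0.5398 -0.1265] rms 0.0002
wrist 0.19 235 axis [ 0.5399 -0.1266] rms 0.0002
wrist 0.22 418 axis [ 0.5402 -0.1268] rms 0.0002
wrist steel rect ((540.8173217773438, -126.18917083740234), (50.24250793457031, 70.78681182861328), 72.23068237304688)
scene 0.172 42 axis [ 0.5364 -0.1238] rms 0.0009
scene 0.19 76 axis [ 0.5366 -0.1242] rms 0.001
scene 0.22 95 axis [ 0.537  -0.1245] rms 0.001
scene steel rect ((541.7760009765625, -122.68009948730469), (51.399696350097656, 74.0452651977539), 72.65042114257812)
```

Call:
drive_tool([
  [0.0015,0.0003,0.01,0,0,0,-1],
  [0,0,0.01,0,0,0,-1],
  [0,0,0.005,0,0,0,-1],
  [0,0,0.005,0,0,0,-1],
  [0,0,0.004,0,0,0,-1],
  [0,0,0.004,0,0,0,-1],
  [0,0,0.004,0,0,0,-1],
  [0,0,0,0,0,0,-1],
])

```text
t: 13.65
tcp_pos: [0.543, -0.1253, 0.2567]
tool_rot: [0.974, 0.225, -0.0, -0.0]
force: [-0.5, 0.1, -0.7]
finger_gap: 0.287
gripper_force: 49.5
```

The tip is in the upper bush with no contact force. Continuing.

Call:
drive_tool([
  [0,0,0.005,0,0,0,-1],
  [0,0,0.005,0,0,0,-1],
  [0,0,0.005,0,0,0,-1],
  [0,0,0.005,0,0,0,-1],
  [0,0,0.004,0,0,0,-1],
  [0,0,0.004,0,0,0,-1],
  [0,0,0.004,0,0,0,-1],
  [0,0,0.004,0,0,0,-1],
  [0,0,0,0,0,0,-1],
])

```text
t: 14.55
tcp_pos: [0.543, -0.1252, 0.2207]
tool_rot: [0.974, 0.225, -0.001, -0.0]
force: [-0.7, -0.0, -1.2]
finger_gap: 0.29
gripper_force: 49.5
```

Call:
drive_tool([
  [0,0,0.003,0,0,0,-1],
  [0,0,0.003,0,0,0,-1],
  [0,0,0.003,0,0,0,-1],
  [0,0,0.003,0,0,0,-1],
  [0,0,0,0,0,0,-1],
])

```text
t: 15.05
tcp_pos: [0.543, -0.1252, 0.2088]
tool_rot: [0.974, 0.225, -0.0, -0.0]
force: [-0.1, 0.1, -1.6]
finger_gap: 0.289
gripper_force: 49.5
```

Call:
drive_tool([
  [0,0,0.004,0,0,0,-1],
  [0,0,0.004,0,0,0,-1],
  [0,0,0.005,0,0,0,-1],
  [0,0,0.005,0,0,0,-1],
  [0,0,0.005,0,0,0,-1],
  [0,0,0.005,0,0,0,-1],
  [0,0,0.004,0,0,0,-1],
  [0,0,0,0,0,0,-1],
  [0,0,0,0,0,0,-1],
])

```text
t: 15.95
tcp_pos: [0.5434, -0.1254, 0.1773]
tool_rot: [0.974, 0.225, -0.0, -0.0]
force: [0.1, 0.6, -1.7]
finger_gap: 0.289
gripper_force: 49.5
```

```bash
python3 - <<'E'
from h import *
T=tool(); s=snap('scene','s5'); w=snap('wrist','w5'); t=snap('top','t5'); W=world(w,T)
d=np.hypot(W[...,0]-.5411,W[...,1]+.1263)
from collections import Counter
m=(d<.03)&(W[...,2]>.138)&(W[...,2]<.24); print(T[:3,3],np.histogram(W[m][:,2],bins=np.arange(.138,.22,.006)))
b=cv2.resize(s['image'][120:270,150:300],(560,560),interpolation=3); cv2.imwrite('pics/c5.png',b[:,:,::-1])
E
```

```text
[ 0.54338612 -0.12536471  0.177257  ] (array([  72,    0,    4,  212,  291,  622,  743,  844,  970, 3155, 1842,
        857,  981]), array([0.138, 0.144, 0.15 , 0.156, 0.162, 0.168, 0.174, 0.18 , 0.186,
       0.192, 0.198, 0.204, 0.21 , 0.216]))
```

View pics/c5.png

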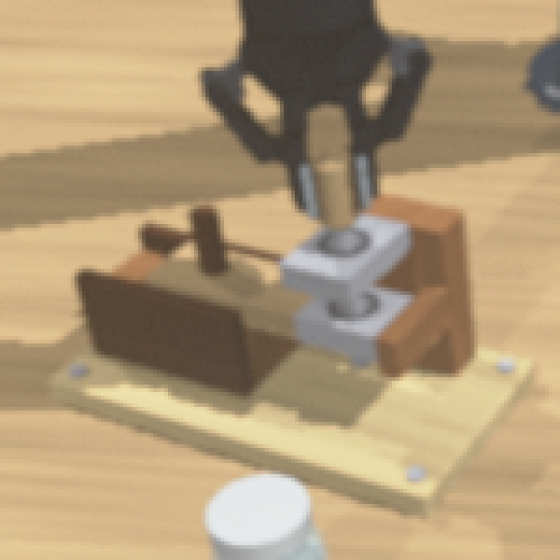

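View pics/w5.png

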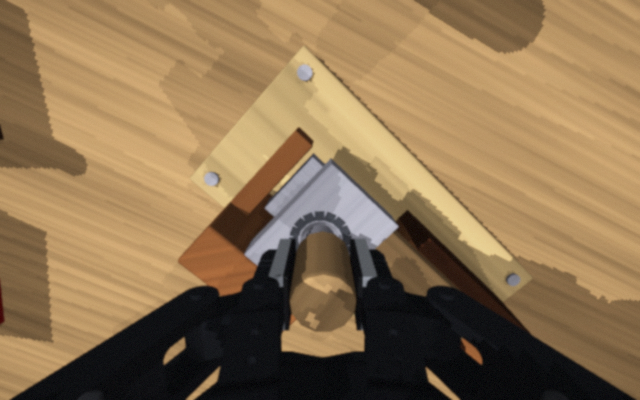

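The scene crop shows the pin through both bushes, visible between the plates at (350,300) and with its tip below the block near (358,357). The knob is about 18 mm above the bridge. The wrist view agrees, and the only wrist force is the pin's weight, so I'm handing in.

```bash
python3 -c "
from station import manip
s=manip.sense();print(s['qd'].round(4),s['force'],s['tcp_pos']);print(manip.sign_off())"
```

```text
[ 0.0006 -0.0013  0.0021 -0.0002  0.0009  0.0001] [-0.23794024  0.44562993 -1.67630639] [ 0.54343886 -0.12537288  0.17752955]
the job is handed in; nothing more can be done
None
```

The job is handed in: the block was pushed home against its stop first, and the long pin is now held upright and still through both bushes, its tip about 26 mm below the block and its knob about 18 mm above the bridge.

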